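# Zero the pigment balance with its cup on

### The job

Get the balance ready for weighing pigment: first switch on the mains by pressing the raised, white-marked end of the red rocker fully down, then push the green power key on the balance all the way in (it stays in), and then press the blue tare key all the way down and let it spring back. Leave the yellow key alone, and do not move the cup on the pan or the other things standing about.

Things in the scene. Friction and masses are not known exactly. Their poses are not given: they have to be found in the camera images.
- rocker (a joint): angle of the red mains rocker, rad: 0 = off, 0.3 = fully on (its stop). It has no spring: it stays where it is left; tipping it takes about 4 to 5 N on the raised end, straight down. It starts off.
- rocker_on_end (a point): centre of the upper face of the rocker's ON half, the one that stands up at the start and bears a white bar, 8 x 30 mm, across it. The rocker is a shallow V, 60 mm long and 36 mm wide, on the grey switch box; this point lies 20 mm from the pivot line and moves with the rocker: about 42 mm above the table when off, 36 mm when fully on. Fully on, this half lies level, 6 mm above the box's top, and the other half stands up.
- switch_box: grey mains switch box fixed to the table, 100 x 60 x 30 mm high; origin under its centre, z up. The rocker's pivot line lies along y over the centre of the box, 36 mm up; the ON half points to +x of the box. The box may stand left or right of the balance, turned any way.
- power_key (a joint): travel of the green power key, m: 0 = out, 0.006 = all the way in (its stop). No spring: it stays where it is pushed; pushing takes about 4 N.
- power_key_top (a point): Green power key: round green key, cap 30 mm across in a black collar 44 mm across. This point is the centre of the cap's top face (77 mm above the table when out, 10 mm above the collar); it moves with the key. The three keys stand in a row 55 mm apart along the balance's front edge, in any order.
- tare_key (a joint): travel of the blue tare key, m: 0 = out, 0.006 = all the way down (its stop). A spring returns it; fully down takes 5 N.
- tare_key_top (a point): Blue tare key: round blue key, cap 30 mm across in a black collar 44 mm across. This point is the centre of the cap's top face (77 mm above the table when out, 10 mm above the collar); it moves with the key. The three keys stand in a row 55 mm apart along the balance's front edge, in any order.
- unit_key (a joint): travel of the yellow key, m: 0 = out, 0.006 = down. A spring returns it. Not to be pressed.
- unit_key_top (a point): Yellow key, to be left alone: round yellow key, cap 30 mm across in a black collar 44 mm across. This point is the centre of the cap's top face (77 mm above the table when out, 10 mm above the collar); it moves with the key. The three keys stand in a row 55 mm apart along the balance's front edge, in any order.
- balance: white bench balance fixed to the table, 300 (x) x 220 (y) x 55 mm high; origin under its centre, z up. The keys' row runs along its y at x = -105 mm; a round steel pan, 124 mm across, has its centre at x = +60 mm and its top 70 mm above the table. Its -x side faces the robot, more or less.
- cup: small white weighing cup, loose, on the balance's pan; 60 mm across the rim, 42 mm high (its rim 112 mm above the table); origin under its centre.
- muller: green glass muller, loose, upright on the table; foot 76 mm across, 88 mm high; origin under its centre. It stands on the side of the balance where the switch box is not.
- bottle: amber glass bottle with black cap, loose, upright; 64 mm across, 100 mm high; origin under its centre.
- knife: palette knife with wooden handle, loose, lying flat, 190 mm long along its x; origin under its middle.
Mind the look-alikes: they are no part of the job. Of the things like the cup, leave any that is purple; of the rest the larger one is meant.

How it is judged:
On the way, in this order (a step that is already met when the one before it is completed fails the run):
1. the red rocker is pressed fully on (value of joint rocker above 0.24 rad), for 0.2 s.
2. the green power key is pushed all the way in (value of joint power_key above 0.0045 m), for 0.2 s.
3. the blue tare key is pressed all the way down (value of joint tare_key above 0.0045 m), for 0.1 s.
At the end, for the whole second after the job is handed in: The rocker is on (beyond 0.24 of 0.3 rad), the green key is in (beyond 4.5 of 6 mm), the blue and yellow keys are out (within 1.2 mm), the cup stands upright and still on the pan within 15 mm of its start, and muller, bottle and knife lie within 30 mm of theirs, the first two upright (value of joint rocker above 0.24 rad and value of joint power_key above 0.0045 m and value of joint each of tare_key, unit_key below 0.0012 m and z of cup in the frame of balance above 0.066 m and angle between cup's own z axis and vertical below 0.1 rad and distance of cup from where it was at the start of the episode below 0.015 m and linear speed of cup below 0.02 m/s and distance of each of muller, bottle, knife from where it was at the start of the episode below 0.03 m and angle between each of muller, bottle's own z axis and vertical below 0.2 rad); the robot touches nothing.
It fails at once if the yellow key is pressed (more than 2.5 mm) (value of joint unit_key above 0.0025 m).
It fails at once if the green power key is pushed (more than 3 mm) before the mains rocker is on (value of joint power_key above 0.003 m and value of joint rocker below 0.24 rad).
It fails at once if the blue tare key is pressed (more than 3 mm) before the green power key is in (value of joint tare_key above 0.003 m and value of joint power_key below 0.0045 m).
It fails at once if the cup is shifted by more than 15 mm or lifted (distance of cup from where it was at the start of the episode above 0.015 m or angle between cup's own z axis and vertical above 0.3 rad).
It fails at once if the muller, bottle or knife is moved by more than 30 mm, lifted or knocked over (distance of any of muller, bottle, knife from where it was at the start of the episode above 0.03 m or angle between any of muller, bottle's own z axis and vertical above 0.4 rad).
It also fails if it takes over 48 s, if anything falls off the work surface, if the arm or the gripper's body presses on something with over 40 N, if the wrist force passes 120 N, or if a joint passes its speed limit or range.

### The arm

A 7-joint arm with a two-finger parallel gripper is mounted at the origin on the work surface. World frame = base frame: x ahead of the robot, y to its left, z up, the work surface at z = 0. Lengths are in m, angles in rad, forces in N, time in s.
With the tool pointing down it reaches from about 0.4 to 0.875 m from the base axis. Payload 6.5 kg.
Tool frame: the origin (TCP) lies on the centre line of the jaws, within the pads' length; the fingertips stand 14 mm ahead of it and the grasp point (between the pads) lies 5 mm behind it; z points along the fingers, y is the line along which they close (so a half turn about z gives the same grasp; the last joint's range is limited). The gripper opens to 85 mm and grips with 20 to 120 N. Pads are 22 mm wide; open, the fingers measure 114 mm over their backs; the gripper's body (76 mm by 85 mm) begins 54 mm behind the grasp point. The pads swing forward as they close: fully open they stand 13 mm farther back than shut.
Start: joints at [-1.336, 0.536, -0.004, 1.538, 0.003, 1.067, -0.071], TCP at [0.193, 0.621, 0.245] pointing down, gripper open.
Joint ranges: [-2.7, 2.7], [-0.37, 2.16], [-1.27, 1.26], [0.24, 2.4], [-1.31, 4.45], [0.19, 1.91], [-2.76, 2.76]. Speed limits (rad/s): [2.39, 2.39, 3.14, 3.14, 3.14, 3.14, 3.14].

### API

Orientations are given as a unit quaternion [x, y, z, w].
In Python, from station import bot gives the robot as it stands. The module is installed in compiled form; this text tells all that it offers.
- The arm moves only by the tool step_arm, never from a script. Its argument "increments" is a list of rows, each a list of 5 numbers: the opening, from -1 (shut) to 1 (fully open), then the shift along the world's x, y, z in cm, then the turn about the world's z in degrees. A call has 1 to 20 rows; each row is the pose to reach, as a shift and turn from the pose commanded when the call began; what a row does not reach only later rows make up. A row lasts 1/8 s, in which the tool goes at most 62.5 mm and 10.7 degrees, less where a joint would pass 70% of its speed; a pose out of reach is approached as far as the arm can. A call with a gripper value outside its range is refused whole. The fingers move at their own pace and stop on an object; "squeeze" is the grip in N (left out, the last holds). Time passes only in rows, so rows that repeat a pose let the fingers close. It gives the time, the measured TCP pose, the force, the opening and the grip force at its end, in the units of the state.
- bot.sense(): the state, without advancing time (a new reading comes with each control period).
- bot.read_camera(name): name is "side" or "top"; returns the picture (384x512x3 uint8, blue, green, red); there is no depth.
- bot.camera_params(name): a dict with "mtx" (3x3 intrinsics, pixels), "R" (3x3) and "t" (3): a world point X has camera coordinates R X + t. Camera axes: x right, y down, z forward; pixel columns grow to the right and rows downward; lengths in m; the calibration is good to about 2 mm. A picture is of the moment at which its call begins. camera_params takes no time and is no camera call.
- bot.finish_job(): hands the job in; it is judged then, once.
The state is a dict: "t": time; "joint_positions": joint angles; "joint_vel": joint speeds; "effort": joint torques, N m; "tool_pos": TCP position; "ee_rot": TCP orientation; "force": force on the tool from outside, world axes, zero at the start; "ft_torque": the same for the moment, N m; "gripper_width": finger opening in m; "grip_force": force on a finger pad.
Only numpy, scipy, OpenCV 4.12 (cv2) and the standard library are available. Lean on these libraries where they do the work, as an engineer would, in place of code of your own. Each camera call takes 0.05 s, during which the arm holds its last target. There are 200 camera calls.

## Working session

There is one attempt and no reset: what is moved stays moved. The work goes in short steps, Python scripts to look and compute and a tool call to move; the robot and the scene stay as the last step left them, time stands still between calls to the robot, and variables do not carry over. Pictures are saved under pics/ and viewed, at most 10 in all, crops included, and the job is handed in when it is done.

Besides the shell and the picture viewer there is one more tool, called after "Emit:" by a JSON object that holds its "method" and its "body", one argument or row to a line. step_arm: Moves the arm, as the interface text tells. Its arguments: {"type":"object","properties":{"increments":{"type":"array"},"squeeze":{"type":"number"}},"required":["increments"]}

```bash
mkdir -p pics; python3 - <<'E'
from station import bot
import cv2
for n in("top","side"):
    cv2.imwrite(f"pics/{n}0.png",bot.read_camera(n)); p=bot.camera_params(n); print(n,p["mtx"].round(1).tolist(),(-p["R"].T@p["t"]).round(3),p["R"].round(2).tolist())
s=bot.sense();print(s["t"],s["tool_pos"],s["ee_rot"],s["force"])
E
```

```text
top [[364.4, 0.0, 259.4], [0.0, 364.4, 191.2], [0.0, 0.0, 1.0]] [ 0.495 -0.011  0.932] [[0.02, -1.0, 0.02], [-0.99, -0.02, -0.16], [0.16, -0.01, -0.99]]
side [[365.7, 0.0, 256.3], [0.0, 365.7, 190.4], [0.0, 0.0, 1.0]] [ 0.422 -0.705  0.881] [[0.97, -0.26, 0.01], [-0.19, -0.73, -0.66], [0.18, 0.64, -0.75]]
0.1 [0.19244179 0.62029946 0.24448664] [ 1.49786687e-01  9.88718024e-01 -7.84461058e-04 -4.11170780e-05] [-0.8326162   0.28789111  0.28646154]
```

View pics/top0.png

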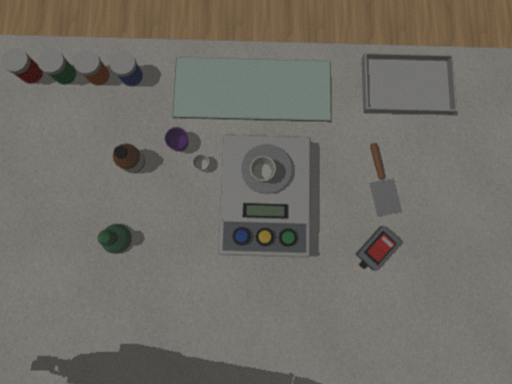

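View pics/side0.png

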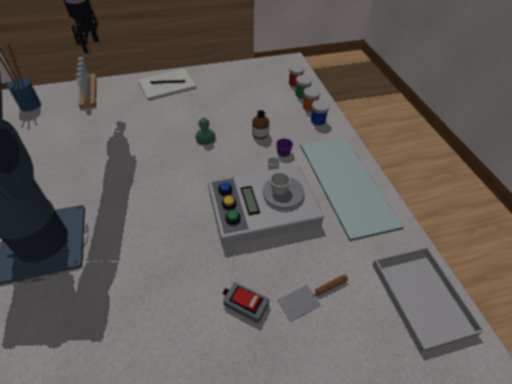

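The top view shows the blue, yellow and green keys at about (241,236), (265,237) and (288,237). The rocker is at about (380,247), its white bar near (388,241), and the cup at (263,169). Next I'll measure them in both views.

```bash
cat > h.py <<'E'
import cv2,numpy as np
from station import bot
def blobs(img,name):
    hsv=cv2.cvtColor(img,cv2.COLOR_BGR2HSV); H,S,V=cv2.split(hsv)
    hue={"blue":(105,130),"yellow":(15,35),"green":(45,80),"red":(0,8)}
    box={"top":{"keys":(222,222,310,252),"red":(355,225,405,270)},"side":{"keys":(208,175,245,228),"red":(222,280,272,322)}}[name]
    out={}
    for c,(a,b) in hue.items():
        x0,y0,x1,y1=box["red" if c=="red" else "keys"]
        m=((H>=a)&(H<=b)&(S>110)&(V>40)).astype(np.uint8)
        if c=="red": m|=((H>172)&(S>110)&(V>40)).astype(np.uint8)
        z=np.zeros_like(m); z[y0:y1,x0:x1]=m[y0:y1,x0:x1]
        n,l,st,ce=cv2.connectedComponentsWithStats(z)
        i=1+np.argmax(st[1:,4]); out[c]=(ce[i],st[i,4],st[i,:4])
    x0,y0,x1,y1=box["red"]
    if True: # white bar: bright unsaturated-ish inside red hull
        r=((((H<=8)|(H>172))&(S>110)&(V>40))).astype(np.uint8); z=np.zeros_like(r); z[y0:y1,x0:x1]=r[y0:y1,x0:x1]
        w=((V>140)&(S<110)).astype(np.uint8)&cv2.dilate(z,np.ones((7,7)))
        n,l,st,ce=cv2.connectedComponentsWithStats(w)
        if n>1: i=1+np.argmax(st[1:,4]); out["bar"]=(ce[i],st[i,4],st[i,:4])
    return out
def plane(uv,name,z):
    p=bot.camera_params(name); C=-p["R"].T@p["t"]; d=p["R"].T@np.linalg.inv(p["mtx"])@[*uv,1]
    return C+d*(z-C[2])/d[2]
def tri(ua,ub):
    P=[]
    for n in("top","side"):
        p=bot.camera_params(n); P.append(p["mtx"]@np.c_[p["R"],p["t"]])
    X=cv2.triangulatePoints(P[0],P[1],np.array(ua,float).reshape(2,1),np.array(ub,float).reshape(2,1)).ravel(); return X[:3]/X[3]
E
python3 - <<'E'
from h import *
B={n:blobs(cv2.imread(f"pics/{n}0.png"),n) for n in("top","side")}
for c in B["top"]:
    z=.076 if c in("blue","green","yellow") else .041
    print(c,B["top"][c][1:],plane(B["top"][c][0],"top",z).round(4), end=' ')
    if c in B["side"]: print(B["side"][c][1:],plane(B["side"][c][0],"side",z).round(4),tri(B["top"][c][0],B["side"][c][0]).round(4))
a=cv2.imread("pics/top0.png")[215:275,220:410];b=cv2.imread("pics/side0.png")[175:325,205:275]
cv2.imwrite("pics/c0.png",np.vstack([cv2.resize(a,None,fx=4,fy=4),np.zeros((4,760,3),np.uint8)]))
cv2.imwrite("pics/c1.png",cv2.resize(b,None,fx=4,fy=4))
E
```

```text
blue (np.int32(127), array([235, 230,  13,  13], dtype=int32)) [0.5304 0.0185 0.076 ] (np.int32(76), array([219, 182,  12,  10], dtype=int32)) [0.5314 0.0152 0.076 ] [0.5312 0.0186 0.0723]
yellow (np.int32(143), array([258, 230,  14,  14], dtype=int32)) [ 0.53   -0.0364  0.076 ] (np.int32(100), array([223, 195,  12,  11], dtype=int32)) [ 0.5307 -0.0391  0.076 ] [ 0.5306 -0.0365  0.0729]
green (np.int32(97), array([282, 232,  12,  11], dtype=int32)) [ 0.5297 -0.0914  0.076 ] (np.int32(83), array([227, 210,  11,  10], dtype=int32)) [ 0.5301 -0.0936  0.076 ] [ 0.5301 -0.0916  0.0734]
red (np.int32(358), array([367, 234,  28,  29], dtype=int32)) [ 0.5076 -0.3183  0.041 ] (np.int32(367), array([231, 287,  30,  24], dtype=int32)) [ 0.5083 -0.3237  0.041 ] [ 0.5083 -0.3206  0.0344]
```

View pics/c0.png

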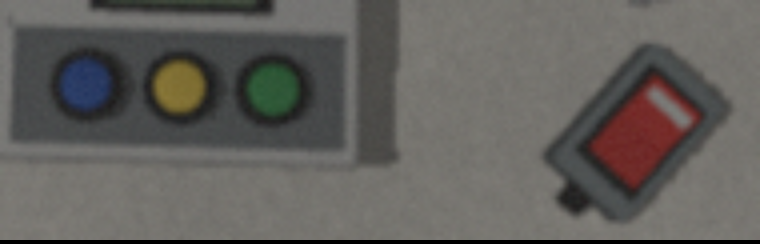

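The crop shows the bar centred at crop (670,107), which is top-view pixel (387.5,241.8). The green, yellow and blue keys are 55 mm apart, as specified.

```bash
python3 - <<'E'
from h import *
from scipy.spatial.transform import Rotation as R
for n,(x0,y0,x1,y1) in {"top":(360,228,400,268),"side":(226,284,266,316)}.items():
    im=cv2.imread(f"pics/{n}0.png"); c=im[y0:y1,x0:x1].astype(int); b,g,r=c[...,0],c[...,1],c[...,2]
    red=((r-g>50)).astype(np.uint8)
    hull=cv2.convexHull(np.argwhere(red)[:,::-1].astype(np.int32)); m=cv2.fillConvexPoly(np.zeros_like(red),hull,1)
    br=((np.minimum(g,b)>110)).astype(np.uint8)&cv2.dilate(m,np.ones((3,3)))
    k,l,st,ce=cv2.connectedComponentsWithStats(br); i=1+np.argmax(st[1:,4]); bar=ce[i]+[x0,y0]
    rect=cv2.minAreaRect(np.argwhere(red|br*(l==i)).astype(np.float32)[:,::-1].copy())
    ctr=np.array(rect[0])+[x0,y0]
    P=plane(bar,n,.042);Q=plane(ctr,n,.040)
    print(n,st[i],bar,rect,"bar",P.round(4),"ctr",Q.round(4),"d",np.linalg.norm(P-Q),np.degrees(np.arctan2(*(P-Q)[1::-1])))
    if n=="top":B=bar
print("tri",tri(B,bar))
print(bot.sense()["tool_pos"])
E
```

```text
top [23 10  9  8 23] [387.04347826 241.47826087] ((20.83773422241211, 19.26792335510254), (14.988800048828125, 24.326087951660156), 42.51044845581055) bar [ 0.5243 -0.3365  0.042 ] ctr [ 0.5101 -0.3215  0.04  ] d 0.020756319552433955 -46.61662499249699
side [25 13  5  9 16] [252.8125 301.    ] ((19.56185531616211, 14.360824584960938), (25.891328811645508, 15.230193138122559), 23.96249008178711) bar [ 0.5255 -0.3362  0.042 ] ctr [ 0.5104 -0.3243  0.04  ] d 0.019320372510786114 -38.26897288954106
tri [ 0.52483588 -0.33639858  0.04259559]
[0.19244179 0.62029946 0.24448664]
```

Emit:
{"method": "step_arm", "body": {
  "increments": [
    [-1,6,-5,0,-10],
    [-1,12,-10,0,-20],
    [-1,18,-16,0,-30],
    [-1,22,-22,0,-32],
    [-1,26,-28,0,-32],
    [-1,29,-34,0,-32],
    [-1,31,-40,0,-32],
    [-1,32,-46,0,-32],
    [-1,33,-52,0,-32],
    [-1,33,-58,0,-32],
    [-1,33,-64,0,-32],
    [-1,33,-70,-2,-32],
    [-1,33,-76,-4,-32],
    [-1,33,-82,-7,-32],
    [-1,33,-88,-10,-32],
    [-1,33,-93,-12,-32],
    [-1,33,-95,-13,-32],
    [-1,33,-95,-13,-32],
    [-1,33,-95,-13,-32]
  ]
}}

```text
t: 2.48
tool_pos: [0.521, -0.3309, 0.1141]
ee_rot: [0.418, 0.908, -0.001, -0.001]
force: [0.9, 0.2, 0.2]
gripper_width: 0.0004
grip_force: 0.0
```

Emit:
{"method": "step_arm", "body": {
  "increments": [
    [-1,0.4,-0.7,-1.5,0],
    [-1,0.4,-0.7,-3.5,0],
    [-1,0.4,-0.7,-5.0,0],
    [-1,0.4,-0.7,-5.6,0],
    [-1,0.4,-0.7,-6.0,0],
    [-1,0.4,-0.7,-6.3,0],
    [-1,0.4,-0.7,-6.5,0],
    [-1,0.4,-0.7,-6.6,0],
    [-1,0.4,-0.7,-6.6,0],
    [-1,0.4,-0.7,-6.6,0]
  ]
}}

```text
t: 3.72
tool_pos: [0.5267, -0.3358, 0.0501]
ee_rot: [0.416, 0.909, 0.0, -0.0]
force: [-3.6, 4.4, 9.7]
gripper_width: 0.0
grip_force: 4.9
```

```bash
python3 - <<'E'
from h import *
s=bot.sense();print(s["tool_pos"],s["force"])
for n,(x0,y0,x1,y1) in {"top":(340,215,420,275),"side":(205,270,285,330)}.items():
    cv2.imwrite(f"pics/{n}1.png",cv2.resize(bot.read_camera(n)[y0:y1,x0:x1],None,fx=6,fy=6))
E
```

```text
[ 0.52670087 -0.33576073  0.05007755] [-3.5936951   4.39039848  9.74107989]
```

Emit:
{"method": "step_arm", "body": {
  "increments": [
    [-1,0,0,-0.2,0],
    [-1,0,0,-0.3,0],
    [-1,0,0,-0.3,0],
    [-1,0,0,-0.3,0]
  ]
}}

```text
t: 4.32
tool_pos: [0.5268, -0.3358, 0.0498]
ee_rot: [0.417, 0.909, 0.001, -0.0]
force: [-10.6, 9.5, 34.6]
gripper_width: -0.0
grip_force: 17.4
```

Emit:
{"method": "step_arm", "body": {
  "increments": [
    [-1,0,0,1,0],
    [-1,0,0,4,0],
    [-1,0,3,8,0],
    [-1,0,8,10,0],
    [-1,0,14,10,0],
    [-1,0,20,10,0],
    [-1,0,24.4,10,0],
    [-1,0,24.4,9,0],
    [-1,0,24.4,9,0]
  ]
}}

```text
t: 5.45
tool_pos: [0.5264, -0.0932, 0.1358]
ee_rot: [0.417, 0.909, -0.001, 0.0]
force: [-0.9, -0.1, 0.2]
gripper_width: 0.0001
grip_force: 0.0
```

```bash
python3 - <<'E'
from h import *
s=bot.sense();print(s["tool_pos"],s["force"])
a=[cv2.resize(bot.read_camera(n)[y0:y1,x0:x1],None,fx=4,fy=4) for n,(x0,y0,x1,y1) in {"top":(220,205,410,275),"side":(175,210,365,325)}.items()]
cv2.imwrite("pics/c2.png",cv2.resize(np.vstack(a),None,fx=.78,fy=.78))
E
```

```text
[ 0.52644178 -0.09317408  0.1358344 ] [-0.86018646 -0.11738336  0.16919485]
```

View pics/c2.png

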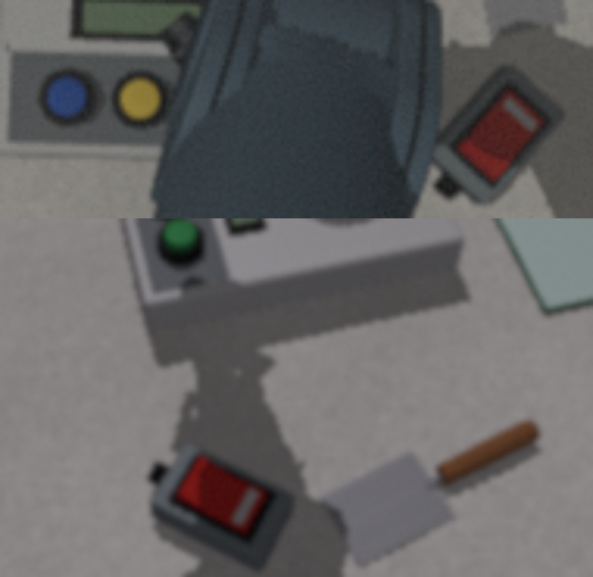

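The rocker is on: its OFF half stands up, the bar lies level, and it bore 35 N at the stop. Now I'll press the green key.

Emit:
{"method": "step_arm", "body": {
  "increments": [
    [-1,0.3,0.2,-1.5,0],
    [-1,0.3,0.2,-3.5,0],
    [-1,0.3,0.2,-4.2,0],
    [-1,0.3,0.2,-4.6,0],
    [-1,0.3,0.2,-4.9,0],
    [-1,0.3,0.2,-5.1,0],
    [-1,0.3,0.2,-5.2,0],
    [-1,0.3,0.2,-5.2,0],
    [-1,0.3,0.2,-5.2,0]
  ]
}}

```text
t: 6.68
tool_pos: [0.5296, -0.0905, 0.085]
ee_rot: [0.417, 0.909, 0.0, 0.0]
force: [-4.8, -0.7, 8.4]
gripper_width: -0.0001
grip_force: 4.1
```

Emit:
{"method": "step_arm", "body": {
  "increments": [
    [-1,0,0,-0.2,0],
    [-1,0,0,-0.2,0],
    [-1,0,0,-0.2,0]
  ]
}}

```text
t: 7.05
tool_pos: [0.5297, -0.0906, 0.0845]
ee_rot: [0.417, 0.909, 0.0, 0.0]
force: [-9.8, -0.3, 26.9]
gripper_width: 0.0001
grip_force: 13.5
```

Emit:
{"method": "step_arm", "body": {
  "increments": [
    [-1,0,0,1,0],
    [-1,0,0,4,0],
    [-1,0,3,5,0],
    [-1,0,8,5,0],
    [-1,0,11,5,0],
    [-1,0,11,5,0],
    [-1,0,11,5,0]
  ]
}}

```text
t: 7.92
tool_pos: [0.53, 0.0192, 0.1325]
ee_rot: [0.417, 0.909, 0.0, 0.001]
force: [-0.4, -0.4, -0.6]
gripper_width: -0.0001
grip_force: 0.0
```

```bash
python3 - <<'E'
from h import *
s=bot.sense();print(s["tool_pos"],s["force"])
a=[cv2.resize(bot.read_camera(n)[y0:y1,x0:x1],None,fx=4,fy=4) for n,(x0,y0,x1,y1) in {"top":(220,205,410,275),"side":(175,165,365,245)}.items()]
cv2.imwrite("pics/c3.png",np.vstack(a)[:600])
E
```

```text
[0.52997702 0.01921343 0.13250396] [-0.39401677 -0.42027037 -0.62248563]
```

View pics/c3.png

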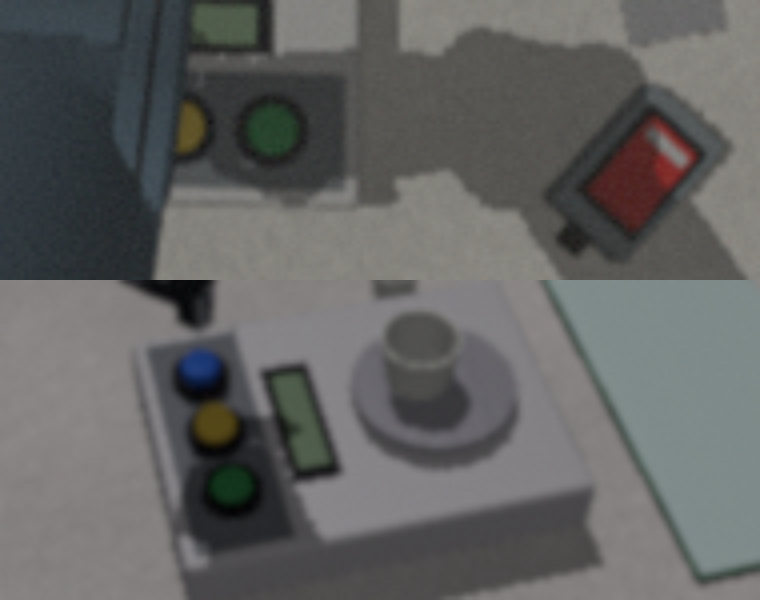

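The picture shows the green key sunk in and the blue and yellow keys out. The gripper is over the blue key at (200,370) in the crop. Now I'll press the tare key.

Emit:
{"method": "step_arm", "body": {
  "increments": [
    [-1,0.1,0,-1.5,0],
    [-1,0.1,0,-3.3,0],
    [-1,0.1,0,-3.9,0],
    [-1,0.1,0,-4.3,0],
    [-1,0.1,0,-4.6,0],
    [-1,0.1,0,-4.8,0],
    [-1,0.1,0,-5.0,0],
    [-1,0.1,0,-5.0,0],
    [-1,0.1,0,-5.0,0]
  ]
}}

```text
t: 9.15
tool_pos: [0.5302, 0.0196, 0.0846]
ee_rot: [0.417, 0.909, 0.0, -0.001]
force: [-11.2, -0.7, 31.5]
gripper_width: -0.0004
grip_force: 15.3
```

It reached the stop at 31 N, so I'll retract and check.

Emit:
{"method": "step_arm", "body": {
  "increments": [
    [-1,0,0,1,0],
    [-1,0,0,5,0],
    [-1,-3,0,10,0],
    [-1,-8,4,14,0],
    [-1,-12,9,15,0],
    [-1,-12,15,15,0],
    [-1,-12,21,15,0],
    [-1,-12,27,15,0],
    [-1,-12,27,15,0],
    [-1,-12,27,15,0]
  ]
}}

```text
t: 10.4
tool_pos: [0.4108, 0.2896, 0.2323]
ee_rot: [0.416, 0.909, 0.0, 0.0]
force: [1.1, -1.4, 0.2]
gripper_width: -0.0002
grip_force: 0.0
```

```bash
python3 - <<'E'
from h import *
s=bot.sense();print(s["t"],s["tool_pos"],s["force"])
a=[bot.read_camera("top")[100:280,100:420],bot.read_camera("side")[100:330,170:370]]
a=[cv2.resize(i,(int(i.shape[1]*560/i.shape[0]*.5),280)) for i in a]
a=np.hstack(a);cv2.imwrite("pics/c4.png",cv2.resize(a,(790,int(a.shape[0]*790/a.shape[1]))))
E
```

```text
10.4 [0.41075296 0.28964649 0.23227579] [ 1.11162116 -1.38126541  0.17298104]
```

View pics/c4.png

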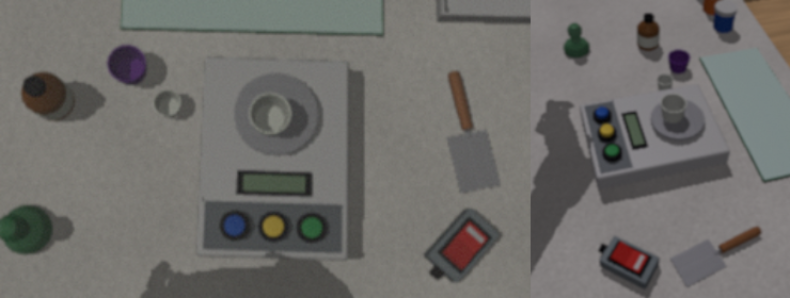

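The rocker is on, the green key is in, the blue and yellow keys are out, and everything else stands where it was. The arm is clear, so I'll hand in.

```bash
python3 -c "
from station import bot
print(bot.finish_job())"
```

```text
the job is handed in; nothing more can be done
None
```

The job is handed in (no verdict came back): I pressed the mains rocker on, the green power key in and the blue tare key down to their stops in that order, tare sprang back, and the last pictures show the yellow key out and nothing else moved.

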